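# Index and lock the rotary carving stand

### The arm

A 6-joint arm with a two-finger parallel gripper is mounted at the origin on a cart in front of the work surface, level with it; the furniture and walls round the work are solid. World frame = base frame: x ahead of the robot, y to its left, z up, the work surface at z = 0. Lengths are in m, angles in rad, forces in N, time in s.
With the tool pointing down it reaches from about 0.25 to 0.775 m from the base axis. Payload 4 kg.
Tool frame: the origin (TCP) lies midway between the tips of the shut fingers; the grasp point (between the pads) lies env.tcp_to_grasp behind it (env.tcp_to_grasp is the distance from the TCP to the grasp point, in m); z points along the fingers, y is the direction in which the jaws open and shut (so a half turn about z gives the same grasp; the last joint's range is limited). The gripper opens to 94 mm and grips with 3 to 60 N. Pads are 16 mm wide; open, the fingers measure 119 mm over their backs; the gripper's body (75 mm by 177 mm) begins 78 mm behind the grasp point.
Start: joints at [-1.435, 0.087, 1.371, -0, 1.684, -0.103], TCP at [0.13, -0.534, 0.206] pointing down, gripper open.
Joint ranges: [-3.1, 3.1], [-0.76, 2.03], [0.27, 2.55], [-1.08, 4.22], [0.17, 2.65], [-2.57, 2.57]. Speed limits (rad/s): [2.79, 2.79, 3.14, 3.14, 3.14, 3.14].

### API

Orientations are given as a unit quaternion [w, x, y, z].
In Python, from workcell import env gives the robot as it stands.
- The arm moves only by the shell command python3 -m jog 'ROWS' [FORCE]. ROWS is JSON, a list of rows, each a list of 7 numbers: the turn, a rotation vector about the tool's x, y, z in degrees, then the shift along the tool's x, y, z in cm, then the opening, from 0 (shut) to 1 (fully open). A call has exactly 10 rows; each row is the pose to reach, as a shift and turn from the pose commanded when the call began, along the tool's axes at that moment; what a row does not reach only later rows make up. A row lasts 1/10 s, in which the tool goes at most 50 mm and 8.59 degrees, less where a joint would pass 70% of its speed; a pose out of reach is approached as far as the arm can. A call with a gripper value outside its range is refused whole. The fingers move at their own pace and stop on an object; FORCE is the grip in N (left out, the last holds). Time passes only in rows, so rows that repeat a pose let the fingers close, or fill a call up. It gives the time, the measured TCP pose, the force and the opening at its end, in the units of the state.
- env.sense(): the state, without advancing time (a new reading comes with each control period).
- env.capture(name): name is "side" or "top"; returns a dict with "pixels" (420x560x3 uint8, red, green, blue), "z_map" (420x560 float32, m along the optical axis (not along the pixel's ray), 0 where there is no reading), "vfov" (degrees; the focal length in pixels is half the picture's height over the tangent of half this angle, whatever the lens; pixels are square), "cx", "cy" (the principal point, pixels), "extrinsics" (4x4, takes a point from world to camera coordinates). Camera axes: x right, y up, looking along -z (the intrinsics and any distortion apply to the point x, -y, -z); pixel columns grow to the right and rows downward; lengths in m; the calibration is good to about 2 mm. A picture is of the moment at which its call begins.
- env.sign_off(): hands the job in, once; it reports no verdict.
Trained networks look in a picture, given as the dict that the camera call returned (one of the last four; its "shot" number tells which), for a name from the list of things; names that differ only in an ending like _2 or _b are one class to them, and where a whole thing is asked for, a point or a joint stands for the part that bears it (a point fixed in the world has none). Each returns a list of dicts, best first, with "p" (0 to 1); they miss things now and then, are a little off and sometimes report something else, mostly with a low value. They report only what shows in the picture. A call takes as long as a camera call.
- env.regions_of(picture, name): "region" (420x560 bool, what is visible of it) and "box" ([left, top, right, bottom] in pixels, round what is visible of it).
The state is a dict: "time_s": time; "q": joint angles; "dq": joint speeds; "joint_torque": joint torques, N m; "eef_pos": TCP position; "tcp_rot": TCP orientation; "wrist_force": force on the tool from outside, world axes, zero at the start; "ft_torque": the same for the moment, N m; "gripper_width": finger opening in m.
Only numpy, scipy, OpenCV 4.12 (cv2) and the standard library are available. Lean on these libraries where they do the work, as an engineer would, in place of code of your own. Each camera call takes 0.05 s, during which the arm holds its last target.

### The job

Set the rotary carving stand for the next cut: with a fingertip, push its pointer arm round sideways until the tip stands over the middle of the square index post, and only then push the clamp lever beside the stand round until it rests against its stop pin. Only push: do not pinch the arm or the lever, and leave the loose tools and materials where they lie.

Things in the scene. Friction and masses are not known exactly. Their poses are not given: they have to be found in the camera images.
- stand: Fixed base of the rotary carving stand: dark steel disc 290 mm across, 12 mm thick, with a hub that carries the pointer arm; a tongue along the stand's -y (the robot's right) carries the clamp lever. Origin at the disc's centre, at bench height; x away from the robot within 0.25 rad, z up.
- stand_top (a point): Top of the pin in the middle of the stand, its highest point (z = 94 mm). Below it a platter 80 mm across with a green wax ring, at z = 66 to 84 mm, turns with the arm.
- stop_pin (a point): Top (z = 46 mm) of the upright stop pin, 10 mm diameter, on the tongue; at x = -42, y = -190 mm in the stand's frame.
- pointer_arm (a joint): Angle of the pointer arm about the vertical hub axis, rad, counter-clockwise from above positive; at 0 it points along the stand's +x, at pi/2 along its +y. Turns from -0.4 to 3.55, starts between two posts at 0.42 to 1.13. Friction (about 2 N push at 85 mm from the axis) keeps it where it is left; no spring.
- pointer_tip (a point): Point of the pointer arm, 128 mm from the hub axis, at z = 56 mm. The arm is a level aluminium bar 20 mm wide with upright sides, from z = 48 to 64 mm, straight from the hub (radius 34 mm, platter above it radius 40 mm) to 105 mm from the axis, then it tapers to the point. It passes 10 mm above the index posts, without touching.
- pointer_hub (a point): Point on the vertical axis of the pointer arm, at z = 56 mm (middle of the arm's height), straight above the stand's origin.
- pointer_left: Left long side of the pointer arm (the counter-clockwise side, left as seen from the hub towards the tip); origin on the hub axis at z = 48 mm, x towards the tip. Upright face 10 mm from the arm's middle line. Pushing it turns the arm clockwise.
- pointer_right: Right long side of the pointer arm (the clockwise side), the mirror image; origin likewise. Pushing it turns the arm counter-clockwise.
- square_post: The square index post: steel block 24 x 24 mm with its top at z = 38 mm, fixed on the disc 128 mm from the hub axis; origin at the middle of its underside (z = 12 mm). It stands at one of three places on the stand: arm angle 0, pi/2 or pi; the two other posts have the other places.
- stout_post: Stout round index post, 26 mm diameter, top at z = 38 mm, origin at the middle of its underside. Not the one wanted.
- slim_post: Slim round index post, 12 mm diameter, top at z = 38 mm, origin at the middle of its underside. Not the one wanted.
- clamp_lever (a joint): Angle of the clamp lever about its upright pivot, rad, clockwise from above positive. At 0 (open) it points along the stand's -y, at 1.5 (clamped, the end) almost along its -x, against the stop pin. Starts at 0 to 0.35; friction (about 2 N at 55 mm) keeps it where it is left. It does not really hold the arm: a knock can still turn that.
- lever_pivot (a point): Point on the pivot axis of the clamp lever, at z = 37 mm; stand x = 0, y = -200 mm.
- lever_tip (a point): Free end of the clamp lever, 75 mm from its pivot, at z = 37 mm. The lever is a level steel bar 14.5 mm wide with upright sides, z = 30 to 44 mm; a cap over the pivot reaches z = 52 mm, a round boss of 15 mm radius is round the pivot.
- lever_far_side: The long side of the clamp lever that faces away from the robot when open (at the lever's counter-clockwise side); the side to push on to close it. Upright face 7 mm from the lever's middle line. Origin on the pivot axis at z = 30 mm.
- lever_near_side: The opposite long side of the clamp lever, the one that meets the stop pin; origin likewise.
- wax_block: Loose green wax block 50 x 90 x 24 mm beside the stand, on the robot's side; leave it. Origin at the centre of its underside.
- pliers: Loose pliers 49 x 170 x 14 mm at the near left of the stand; leave them. Origin at the centre of the underside.
- eraser: Loose eraser 23 x 52 x 12 mm at the far right of the stand; leave it. Origin at the centre of its underside.
- graver: Loose graver with wooden handle, 157 mm long, 23 mm thick, to the left of the stand; leave it. Origin at the centre of its underside.
- tape: Loose roll of tape, 100 mm across, 25 mm high, to the right at the back; leave it. Origin at the centre of its underside.
- hammer: Loose hammer 214 mm long, 25 mm thick, to the right; leave it. Origin at the centre of its underside.

How it is judged:
By the outcome, as a careful person would: the job done as asked, in the order asked, and still so for the second after the job is handed in, with the robot touching nothing.
It also fails if it takes over 64 s, if anything falls off the work surface, if the arm or the gripper's body presses on something with over 40 N, if the wrist force passes 120 N, or if a joint passes its speed limit or range.

## Working session

There is one attempt and no reset: what is moved stays moved. The work goes in short steps, Python scripts to look and compute and a shell command to move; the robot and the scene stay as the last step left them, time stands still between calls to the robot, and variables do not carry over. Pictures are saved under pics/ and viewed, and the job is handed in when it is done.

```bash
ls; mkdir -p pics
cat > h.py <<'E'
import numpy as np, cv2, pickle
from workcell import env
def cap(n,fn=None):
    p=env.capture(n)
    if fn: cv2.imwrite('pics/'+fn,cv2.cvtColor(p['pixels'],cv2.COLOR_RGB2BGR))
    return p
def f(p): return p['pixels'].shape[0]/2/np.tan(np.radians(p['vfov'])/2)
def world(p,mask=None):
    z=p['z_map'];H,W=z.shape
    u,v=np.meshgrid(np.arange(W),np.arange(H))
    F=f(p); X=np.stack([(u-p['cx'])/F*z,-(v-p['cy'])/F*z,-z,np.ones_like(z)],-1)
    w=X@np.linalg.inv(p['extrinsics']).T
    w=w[...,:3]; w[z==0]=np.nan
    return w
def proj(p,P):
    c=p['extrinsics']@np.append(P,1); F=f(p)
    return (p['cx']+F*c[0]/-c[2], p['cy']-F*c[1]/-c[2])
E
python3 - <<'E'
from h import *
for n in('top','side'):
    p=cap(n,n+'0.png'); print(n,[k for k in p],p['vfov'],p['cx'],p['cy'])
    print(p['extrinsics'])
    w=world(p)
    for name in ['stand','pointer_arm','square_post','stout_post','slim_post','clamp_lever','stop_pin','wax_block','hammer','eraser']:
        try: r=env.regions_of(p,name)
        except Exception as e: print(name,e); continue
        for d in r[:2]:
            q=w[d['region']]; print(name,round(d['p'],2),d['box'],np.round(np.nanmedian(q,0),3),np.round(np.nanpercentile(q,[2,98],axis=0),3).tolist())
print(env.sense()); print(env.tcp_to_grasp)
E
```

```text
pics
top ['pixels', 'z_map', 'vfov', 'cx', 'cy', 'extrinsics', 'shot'] 57.015296811815915 280.1448178236608 211.46703071170742
[[ 0.0223664  -0.99973361  0.00569683  0.01366777]
 [ 0.98165296  0.02304047  0.18927919 -0.56411268]
 [-0.18936002  0.00135881  0.98190679 -1.02816172]
 [ 0.          0.          0.          1.        ]]
stand 0.8 [217.5, 163.2, 365.3, 260.6] [0.573 0.043 0.013] [[0.454, -0.161, 0.009], [0.701, 0.189, 0.077]]
pointer_arm 0.86 [228.3, 180.6, 283.6, 219.0] [0.59  0.074 0.074] [[0.546, 0.025, 0.011], [0.644, 0.17, 0.095]]
pointer_arm 0.35 [374.6, 225.1, 405.8, 301.1] [ 0.468 -0.285  0.024] [[0.335, -0.322, 0.009], [0.539, -0.257, 0.03]]
square_post 0.41 [218.3, 163.3, 364.9, 260.5] [0.573 0.042 0.013] [[0.452, -0.162, 0.009], [0.702, 0.188, 0.077]]
stout_post 0.44 [268.1, 248.3, 274.8, 258.4] [0.451 0.052 0.039] [[0.44, 0.041, 0.028], [0.462, 0.063, 0.043]]
stout_post 0.32 [375.1, 167.3, 411.6, 205.7] [ 0.655 -0.303  0.024] [[0.607, -0.349, 0.001], [0.701, -0.255, 0.029]]
clamp_lever 0.61 [331.9, 196.5, 362.8, 206.5] [ 0.59  -0.154  0.046] [[0.581, -0.206, 0.03
[... 2121 characters left out ...]
 0.088, 0.039]]
{'time_s': 1.1, 'q': array([-1.43508472e+00,  8.72237137e-02,  1.37071601e+00, -3.00348476e-07,
        1.68358571e+00, -1.03111232e-01]), 'dq': array([-0.0012436 ,  0.00213254, -0.00101106,  0.0008852 , -0.0004474 ,
       -0.00052795]), 'joint_torque': array([-7.18567462e-04, -3.40052104e+01, -3.02603960e+01,  7.18567008e-02,
        2.38688663e-02,  6.66782810e-06]), 'eef_pos': array([ 0.13009938, -0.53441031,  0.20548477]), 'tcp_rot': array([3.36066479e-05, 9.92878925e-01, 1.19127824e-01, 3.98603932e-07]), 'wrist_force': array([-0.33711549, -0.87879358, -0.02488145]), 'ft_torque': array([-0.00181429,  0.00210399,  0.00615644]), 'gripper_width': 0.09395096931436621}
0.0188
```

Run:
```python
import cv2
a=cv2.imread('pics/top0.png')[140:290,180:430]; cv2.imwrite('pics/top0z.png',cv2.resize(a,None,fx=3.2,fy=3.2,interpolation=cv2.INTER_CUBIC)[:, :800])
a=cv2.imread('pics/side0.png')[150:310,200:360]; cv2.imwrite('pics/side0z.png',cv2.resize(a,None,fx=3.7,fy=3.7,interpolation=cv2.INTER_CUBIC))
```

```text
(no output)
```

View pics/top0z.png

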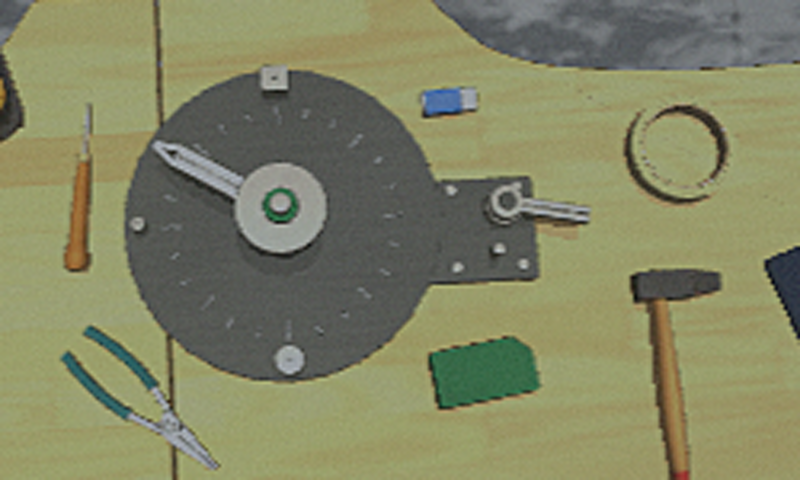

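View pics/side0z.png

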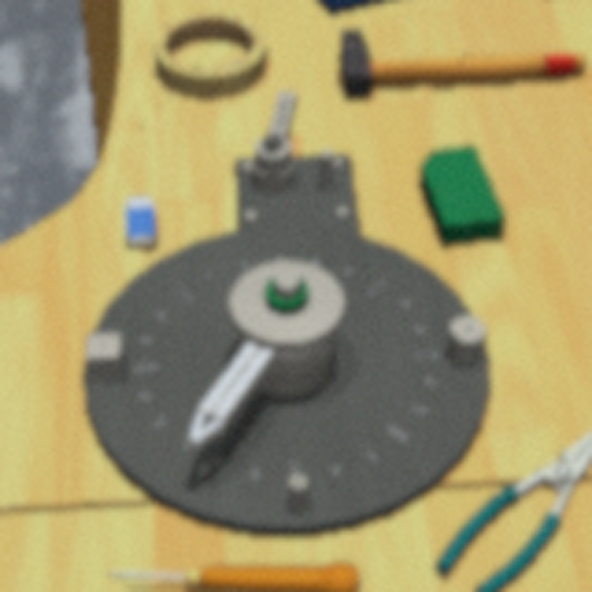

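View pics/top0.png

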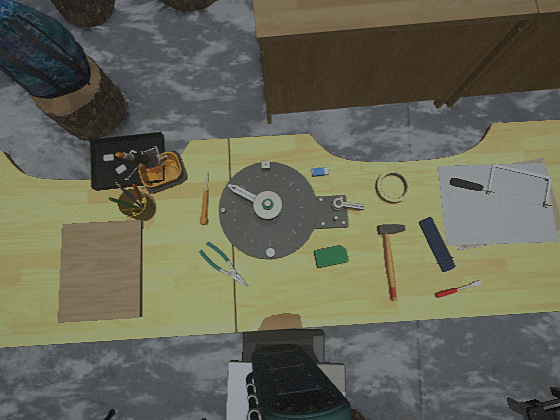

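```bash
cat >> h.py <<'E'
def ray(p,u,v,z):
    F=f(p);T=np.linalg.inv(p['extrinsics']);o=T[:3,3];d=T[:3,:3]@np.array([(u-p['cx'])/F,-(v-p['cy'])/F,-1])
    return o+d*(z-o[2])/d[2]
E
python3 - <<'E'
from h import *
from scipy.optimize import least_squares
for n,off,s,pts in [('top',(180,140),3.2,dict(sq=(274,77,38),stout=(290,357,38),slim=(138,223,38),pin=(281,202,94),tip=(155,147,64),piv=(507,200,52),ltip=(590,214,44),stop=(498,246,46))),
  ('side',(200,150),3.7,dict(sq=(104,345,38),stout=(467,328,38),slim=(297,482,38),pin=(288,284,94),tip=(193,438,60),piv=(273,144,52),ltip=(287,94,40),stop=(328,158,46)))]:
    p=cap(n); W={}
    for k,(u,v,z) in pts.items():
        W[k]=ray(p,off[0]+(u+.5)/s-.5,off[1]+(v+.5)/s-.5,z/1000); print(n,k,np.round(W[k],4))
    M=dict(sq=(128,0),stout=(-128,0),slim=(0,128),pin=(0,0),piv=(0,-200),stop=(-42,-190))
    def res(t):
        c,s_=np.cos(t[2]),np.sin(t[2]); return np.concatenate([np.array([[c,-s_],[s_,c]])@np.array(M[k])/1000+t[:2]-W[k][:2] for k in M])
    r=least_squares(res,[.57,.04,0]); t=r.x; print(t, np.round(r.fun*1000,1))
    a=W['tip'][:2]-t[:2]; print('arm',np.arctan2(a[1],a[0])-t[2],np.hypot(*a)); 
    w=world(p); 
    R=np.array([[np.cos(t[2]),-np.sin(t[2])],[np.sin(t[2]),np.cos(t[2])]])
    q=(w[...,:2]-t[:2])@R; rr=np.hypot(q[...,0],q[...,1])
    m=(rr>.05)&(rr<.1)&(w[...,2]>.045)&(w[...,2]<.075); an=np.arctan2(q[...,1],q[...,0])[m]; print('depth arm',np.median(an),m.sum())
    a=W['ltip'][:2]-W['piv'][:2]; print('lever', -(np.arctan2(a[1],a[0])-t[2])-np.pi/2,np.hypot(*a))
E
```

```text
top sq [0.7071 0.073  0.038 ]
top stout [0.4534 0.0515 0.038 ]
top slim [0.569  0.1896 0.038 ]
top pin [0.579  0.0614 0.094 ]
top tip [0.6322 0.1743 0.064 ]
top piv [ 0.5946 -0.1361  0.052 ]
top ltip [ 0.5854 -0.2109  0.044 ]
top stop [ 0.5543 -0.1289  0.046 ]
[0.57963681 0.06251206 0.08171992] [ 0.1  0.  -1.3  0.6  0.2  0.5  0.6  1.1  1.4 -0.7 -1.  -1.4]
arm 1.049586335110908 0.123475973777961
depth arm 1.0426887596227519 138
lever 0.20401533368421987 0.07529401245889986
side sq [0.7024 0.0737 0.038 ]
side stout [0.4488 0.0527 0.038 ]
side slim [0.5659 0.1917 0.038 ]
side pin [0.5744 0.0678 0.094 ]
side tip [0.6327 0.1748 0.06  ]
side piv [ 0.5912 -0.131   0.052 ]
side ltip [ 0.5822 -0.2105  0.04  ]
side stop [ 0.548 -0.122  0.046]
[0.57533765 0.06623271 0.07808083] [ 0.6  2.5 -1.1  3.5 -0.5  2.2  0.9 -1.6 -0.2 -2.2  0.3 -4.4]
arm 1.0063849619981833 0.1227551290798881
depth arm 1.0614295771068318 161
lever 0.19016468147925458 0.08002423008070873
```

```bash
cat >> h.py <<'E'
from scipy.spatial.transform import Rotation as Ro
def rows(targets):
    """targets: list of (x,y,z,yaw of tool x) tool down -> rows rel. to current pose"""
    s=env.sense(); q=s['tcp_rot']; R0=Ro.from_quat([q[1],q[2],q[3],q[0]]); out=[]
    for x,y,z,yaw in targets:
        c,sn=np.cos(yaw),np.sin(yaw)
        R=Ro.from_matrix(np.array([[c,sn,0],[sn,-c,0],[0,0,-1]]))
        rv=np.degrees((R0.inv()*R).as_rotvec()); d=R0.inv().apply(np.array([x,y,z])-s['eef_pos'])*100
        out.append(np.round(np.r_[rv,d],2).tolist())
    return out
H=np.array([.5775,.064]); S=.080; PV=np.array([.593,-.1335])
def armpose(th,gap,r=.088,z=.050,side=1):
    a=th+S; u=np.array([np.cos(a),np.sin(a)]); n=np.array([-u[1],u[0]])*side
    p=H+r*u+n*(.010+.0125+gap); return (*p,z,a)
E
python3 - <<'E'
from h import *
p=armpose(1.045,.02,z=.2); print(p)
for r in rows([p,armpose(1.045,.02)]): print(r)
w=world(cap('top')); m=(w[...,2]>.1)&(w[...,0]>.5); print(np.nanmin(w[m],0),np.nanmax(w[m],0))
E
```

```text
(np.float64(0.5770971607290711), np.float64(0.1617245502446637), 0.2, 1.125)
[0.01, 0.0, -50.78, 59.9, -57.06, 0.54]
[0.01, 0.0, -50.78, 59.9, -57.07, 15.54]
[0.53279867 0.36611525 0.10011936] [0.70950503 0.46822872 0.21828429]
```

```bash
python3 -m jog '[[0,0,-20,24,-22.8,0.5,0],[0,0,-35,42,-40,0.5,0],[0,0,-50.8,59.9,-57,0.5,0],[0,0,-50.8,59.9,-57,0.5,0],[0,0,-50.8,59.9,-57,0.5,0],[0,0,-50.8,59.9,-57,0.5,0],[0,0,-50.8,59.9,-57,0.5,0],[0,0,-50.8,59.9,-57,0.5,0],[0,0,-50.8,59.9,-57,0.5,0],[0,0,-50.8,59.9,-57,0.5,0]]' 20
python3 - <<'E'
from h import *
for r in rows([armpose(1.045,.02,z=.2),armpose(1.045,.02)]): print(r)
E
```

```text
time_s: 2.25
eef_pos: [0.4012, -0.112, 0.2026]
tcp_rot: [0.001, 0.846, 0.533, 0.0]
wrist_force: [0.4, -0.5, 0.3]
gripper_width: 0.0173
[0.09, 0.01, 0.02, 32.27, 4.08, 0.26]
[0.09, 0.01, 0.02, 32.28, 4.05, 15.26]
```

```bash
python3 -m jog '[[0,0,0,30,3.8,0.3,0],[0,0,0,30,3.8,0.3,0],[0,0,0,30,3.8,0.3,0],[0,0,0,30,3.8,0.3,0],[0,0,0,30,3.8,0.3,0],[0,0,0,30,3.8,0.3,0],[0,0,0,30,3.8,0.3,0],[0,0,0,30,3.8,0.3,0],[0,0,0,30,3.8,0.3,0],[0,0,0,30,3.8,0.3,0]]'
python3 - <<'E'
from h import *
for r in rows([armpose(1.045,.02,z=.2),armpose(1.045,.02)]): print(r)
cap('top','t1.png');p=cap('side','s1.png')
E
```

```text
time_s: 3.25
eef_pos: [0.5636, 0.1391, 0.1999]
tcp_rot: [0.0, 0.846, 0.533, 0.0]
wrist_force: [0.4, -1.4, -0.2]
gripper_width: 0.0005
[0.05, -0.0, -0.08, 2.62, 0.23, -0.01]
[0.05, -0.0, -0.08, 2.62, 0.22, 14.99]
```

View pics/s1.png

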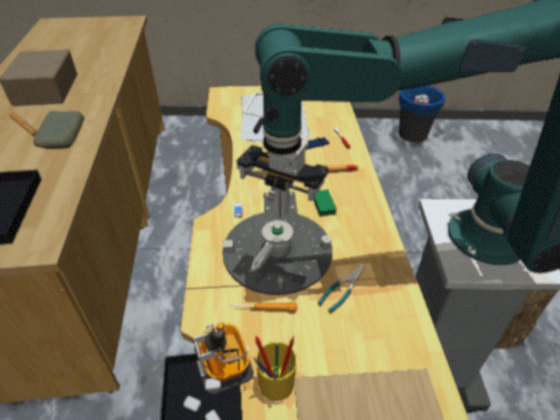

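Side view: gripper shut, above the stand's left part at about (283,205); the pointer is still at (262,258). Next I go over the free spot left of the arm and descend.

```bash
python3 -m jog '[[0,0,0,2.6,0.2,0,0],[0,0,0,2.6,0.2,0,0],[0,0,0,2.6,0.2,4,0],[0,0,0,2.6,0.2,8,0],[0,0,0,2.6,0.2,11,0],[0,0,0,2.6,0.2,13,0],[0,0,0,2.6,0.2,15,0],[0,0,0,2.6,0.2,15,0],[0,0,0,2.6,0.2,15,0],[0,0,0,2.6,0.2,15,0]]'
python3 - <<'E'
from h import *
ths=[1.045,.85,.65,.45,.3,.2]
for r in rows([armpose(t,0) for t in ths]): print(r)
p=cap('top','t2.png'); q=cap('side','s2.png')
a=cv2.imread('pics/s2.png')[150:310,200:360]; b=cv2.imread('pics/t2.png')[140:300,200:360]
cv2.imwrite('pics/ts2.png',np.hstack([cv2.resize(x,None,fx=2.5,fy=2.5,interpolation=cv2.INTER_CUBIC) for x in(a,b)]))
E
```

```text
time_s: 4.35
eef_pos: [0.578, 0.1628, 0.0511]
tcp_rot: [0.001, 0.846, 0.533, 0.001]
wrist_force: [-0.4, -0.6, -0.1]
gripper_width: 0.0005
[0.15, -0.09, 0.0, -0.14, 1.96, 0.12]
[0.14, -0.1, 11.17, 0.13, 3.71, 0.12]
[0.13, -0.12, 22.63, 0.05, 5.52, 0.13]
[0.12, -0.13, 34.09, -0.39, 7.28, 0.13]
[0.11, -0.14, 42.69, -0.95, 8.52, 0.13]
[0.1, -0.15, 48.41, -1.42, 9.3, 0.14]
```

View pics/ts2.png

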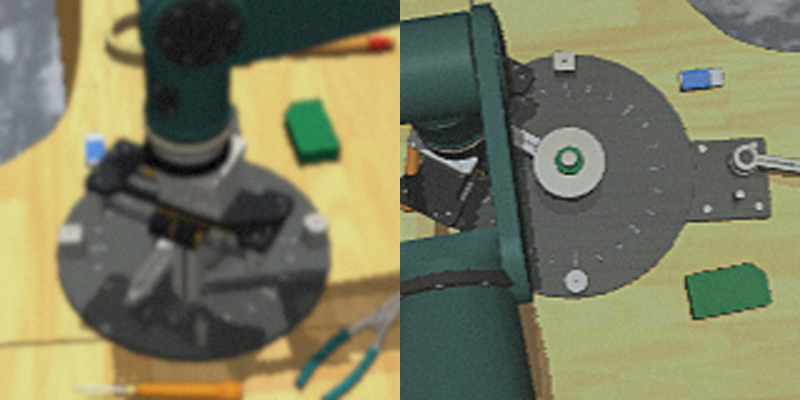

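Left panel: the finger is at about (190,280), to the left side of the pointer (150,270), free of it. Pushing begins.

```bash
python3 -m jog '[[0,0,0,-0.1,1,0.1,0],[0,0,0,-0.1,2,0.1,0],[0,0,5.5,0,2.8,0.1,0],[0,0,11.2,0.1,3.7,0.1,0],[0,0,17,0.1,4.6,0.1,0],[0,0,22.6,0,5.5,0.1,0],[0,0,28.3,-0.1,6.4,0.1,0],[0,0,34,-0.4,7.2,0.1,0],[0,0,39,-0.7,8,0.1,0],[0,0,42.7,-0.9,8.5,0.1,0]]'
cat > look.py <<'E'
from h import *
import sys
n=sys.argv[1]
def theta(p):
    w=world(p); R=np.array([[np.cos(S),-np.sin(S)],[np.sin(S),np.cos(S)]])
    q=(w[...,:2]-H)@R; rr=np.hypot(q[...,0],q[...,1]); m=(rr>.105)&(rr<.126)&(w[...,2]>.045)&(w[...,2]<.075)
    a=np.arctan2(q[...,1],q[...,0])[m]; return np.round(np.percentile(a,[10,50,90]),3) if m.sum() else None, m.sum()
out=[]
for c in('side','top'):
    p=cap(c,f'{c}_{n}.png'); print(c,theta(p))
    a=cv2.cvtColor(p['pixels'],cv2.COLOR_RGB2BGR)
    a=a[150:310,200:360] if c=='side' else a[140:300,200:360]
    out.append(cv2.resize(a,None,fx=2.5,fy=2.5,interpolation=cv2.INTER_CUBIC))
cv2.imwrite(f'pics/l_{n}.png',np.hstack(out)); print(env.sense()['eef_pos'],env.sense()['wrist_force'])
E
python3 look.py 3
python3 - <<'E'
from h import *
for t in [.3,.2,.1,.05,0]:print(t,rows([armpose(t,0)]))
E
```

```text
time_s: 5.45
eef_pos: [0.6508, 0.118, 0.0483]
tcp_rot: [-0.0, 0.982, 0.187, 0.0]
wrist_force: [-1.6, 1.3, 0.8]
gripper_width: 0.0006
side (array([0.274, 0.347, 0.403]), np.int64(54))
top (None, np.int64(0))
[0.65098172 0.11747681 0.04814398] [0.12448516 0.39330536 0.71258352]
0.3 [[0.02, -0.02, -0.04, -0.01, -0.01, -0.19]]
0.2 [[0.02, -0.02, 5.69, 0.17, 0.88, -0.19]]
0.1 [[0.02, -0.03, 11.42, 0.27, 1.78, -0.18]]
0.05 [[0.02, -0.03, 14.28, 0.28, 2.24, -0.18]]
0 [[0.02, -0.03, 17.15, 0.27, 2.69, -0.18]]
```

View pics/l_3.png

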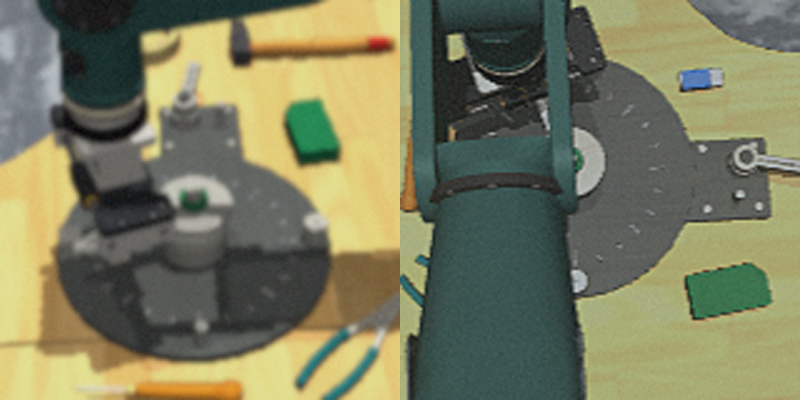

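The finger is at the far left, with the arm following it under the gripper (left panel, around (110,240)). I go on to about 0.08, then back off to see.

```bash
python3 -m jog '[[0,0,3,0.1,0.4,0,0],[0,0,6,0.2,0.9,-0.1,0],[0,0,9,0.2,1.4,-0.1,0],[0,0,11,0.2,1.7,-0.2,0],[0,0,12.5,0.3,1.95,-0.2,0],[0,0,12.5,0.3,1.95,-0.2,0],[0,0,12.5,0.3,1,-0.2,0],[0,0,12.5,0.3,-1,-0.2,0],[0,0,12.5,0.3,-2,-4,0],[0,0,12.5,0.3,-2,-8,0]]'
python3 -m jog '[[0,0,0,-3,-4,-4,0],[0,0,0,-6,-8,-6,0],[0,0,0,-9,-12,-6,0],[0,0,0,-12,-16,-6,0],[0,0,0,-12,-18,-6,0],[0,0,0,-12,-18,-6,0],[0,0,0,-12,-18,-6,0],[0,0,0,-12,-18,-6,0],[0,0,0,-12,-18,-6,0],[0,0,0,-12,-18,-6,0]]'
python3 look.py 4
```

```text
time_s: 6.55
eef_pos: [0.6426, 0.141, 0.1267]
tcp_rot: [-0.0, 0.997, 0.083, -0.003]
wrist_force: [0.8, 0.4, -0.0]
gripper_width: 0.0003
time_s: 7.55
eef_pos: [0.4984, 0.2954, 0.1879]
tcp_rot: [0.0, 0.997, 0.08, -0.0]
wrist_force: [0.2, 0.6, -0.6]
gripper_width: 0.0004
side (array([0.061, 0.13 , 0.174]), np.int64(50))
top (array([0.035, 0.083, 0.134]), np.int64(28))
[0.49828284 0.29558155 0.18798122] [-0.39510411 -0.60033151  0.71132542]
```

View pics/l_4.png

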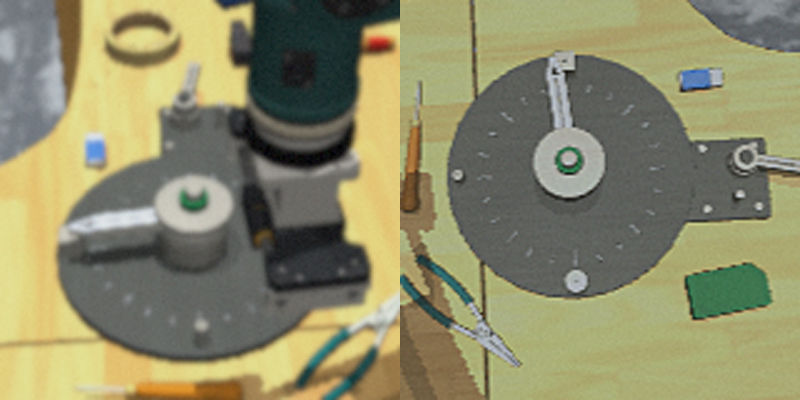

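```bash
cat > zoom.py <<'E'
from h import *
import sys
n=sys.argv[1]
t=cv2.imread(f'pics/top_{n}.png')[150:215,240:305]; s=cv2.imread(f'pics/side_{n}.png')[215:265,215:295]
cv2.imwrite(f'pics/zt_{n}.png',cv2.resize(t,None,fx=9,fy=9,interpolation=cv2.INTER_CUBIC))
cv2.imwrite(f'pics/zs_{n}.png',cv2.resize(s,None,fx=9,fy=9,interpolation=cv2.INTER_CUBIC))
E
python3 zoom.py 4
```

```text
(no output)
```

View pics/zt_4.png

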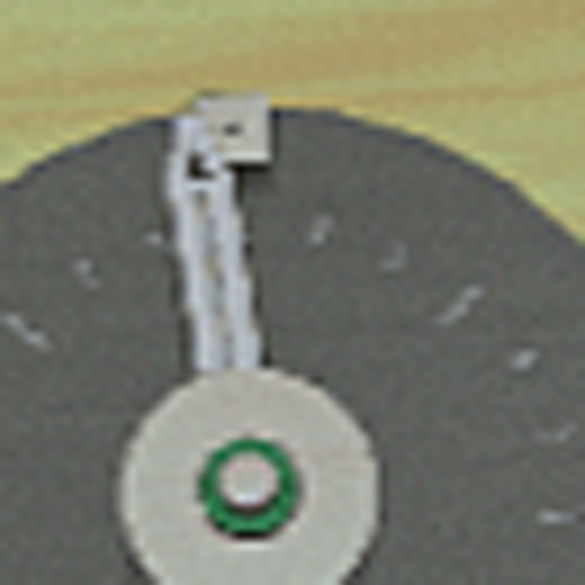

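View pics/zs_4.png

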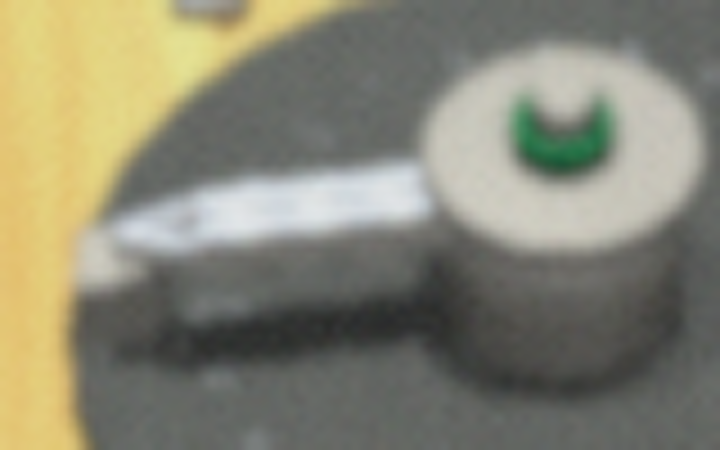

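Run:
```python
from h import *
p=cap('top'); g=lambda u,v,z: ray(p,240+(u+.5)/9-.5,150+(v+.5)/9-.5,z)[:2]
tip=g(190,120,.064); mid=g(231,368,.064); sq=g(236,130,.038); pin=g(248,480,.094)
an=lambda a:np.arctan2(a[1],a[0])
print(tip,mid,sq,pin); print('tip-pin',an(tip-pin),'tip-mid',an(tip-mid),'sq-pin',an(sq-pin), np.linalg.norm(tip-pin),np.linalg.norm(sq-pin))
HT=np.array([.5796,.0625])
im=cv2.resize(cv2.cvtColor(p['pixels'],cv2.COLOR_RGB2BGR)[150:215,240:305],None,fx=9,fy=9,interpolation=cv2.INTER_CUBIC)
def P(x,y,z):
    u,v=proj(p,np.array([x,y,z])); return (int((u-240+.5)*9-.5),int((v-150+.5)*9-.5))
for th,col in [(.12,(0,0,255)),(.16,(0,255,255))]:
    a=th+.0817;u=np.array([np.cos(a),np.sin(a)]);n=np.array([-u[1],u[0]])
    pts=np.array([P(*(HT+r*u+o*n),.064) for r,o in[(.04,.01),(.105,.01),(.128,0),(.105,-.01),(.04,-.01)]]); cv2.polylines(im,[pts],False,col,1)
cv2.imwrite('pics/ov4.png',im)
```

```text
[0.70083863 0.08503976] [0.62065006 0.06972111] [0.70627988 0.07148399] [0.57869216 0.0624016 ]
tip-pin 0.18325685374420372 tip-mid 0.18875861604727992 sq-pin 0.07106561272265664 0.12422659492835651 0.12791057416533527
```

View pics/ov4.png

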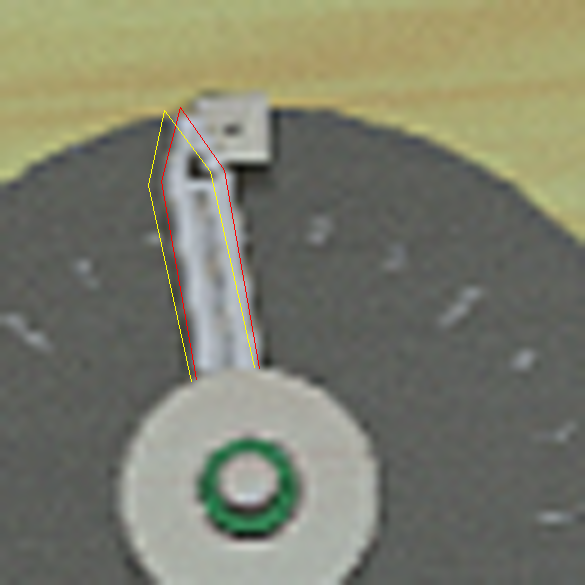

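Top view: tip at (190,120) zoomed, post centre at (236,130); the overlay puts the arm at about 0.105 rad, needing 0.1 rad (13 mm) more clockwise.

Run:
```python
from h import *
for r in rows([armpose(.082,.02,z=.13),armpose(.082,.02),armpose(.082,.0),armpose(-.018,0)]): print(r)
```

```text
[0.01, 0.01, -0.08, 12.91, 19.87, 5.8]
[0.01, 0.01, -0.08, 12.92, 19.87, 13.8]
[0.01, 0.01, -0.08, 12.92, 21.87, 13.8]
[0.01, 0.01, 5.65, 13.1, 22.76, 13.8]
```

```bash
python3 -m jog '[[0,0,0,3,4.5,1.5,0],[0,0,0,6,9,3,0],[0,0,0,9,13.5,4,0],[0,0,0,12.9,19.5,5.8,0],[0,0,0,12.9,19.5,5.8,0],[0,0,0,12.9,19.5,8,0],[0,0,0,12.9,19.5,11,0],[0,0,0,12.9,19.5,13.8,0],[0,0,0,12.9,19.5,13.8,0],[0,0,0,12.9,19.5,13.8,0]]'
python3 - <<'E'
from h import *
for r in rows([armpose(.082,.0),armpose(-.018,0)]): print(r)
E
```

```text
time_s: 8.7
eef_pos: [0.6564, 0.1244, 0.0499]
tcp_rot: [0.0, 0.997, 0.081, -0.001]
wrist_force: [-0.3, 0.1, 0.7]
gripper_width: 0.0005
[0.0, 0.07, -0.02, 0.04, 2.44, -0.01]
[0.0, 0.07, 5.71, 0.22, 3.33, -0.01]
```

```bash
python3 -m jog '[[0,0,1,0,1,0,0],[0,0,2,0.1,1.9,0,0],[0,0,3,0.1,2.4,0,0],[0,0,4,0.2,2.8,0,0],[0,0,5,0.2,3.1,0,0],[0,0,5.7,0.2,3.3,0,0],[0,0,5.7,0.2,3.3,0,0],[0,0,5.7,0.2,3.3,0,0],[0,0,5.7,0.2,2,0,0],[0,0,5.7,0.2,0,-2,0]]'
python3 -m jog '[[0,0,0,-3,-4,-6,0],[0,0,0,-6,-8,-9,0],[0,0,0,-9,-12,-12,0],[0,0,0,-12,-16,-14,0],[0,0,0,-12,-18,-14,0],[0,0,0,-12,-18,-14,0],[0,0,0,-12,-18,-14,0],[0,0,0,-12,-18,-14,0],[0,0,0,-12,-18,-14,0],[0,0,0,-12,-18,-14,0]]'
python3 look.py 5; python3 zoom.py 5
```

```text
time_s: 9.7
eef_pos: [0.6557, 0.1245, 0.066]
tcp_rot: [0.001, 1.0, 0.03, -0.004]
wrist_force: [0.5, -0.4, -0.1]
gripper_width: 0.0004
time_s: 10.7
eef_pos: [0.5279, 0.2956, 0.2087]
tcp_rot: [0.001, 1.0, 0.03, -0.001]
wrist_force: [-0.5, -0.8, -0.0]
gripper_width: 0.0004
side (array([-0.054,  0.026,  0.073]), np.int64(49))
top (array([-0.081, -0.009,  0.041]), np.int64(33))
[0.52795827 0.29594094 0.20920304] [-0.49384661 -1.31868352 -0.52938823]
```

View pics/zt_5.png

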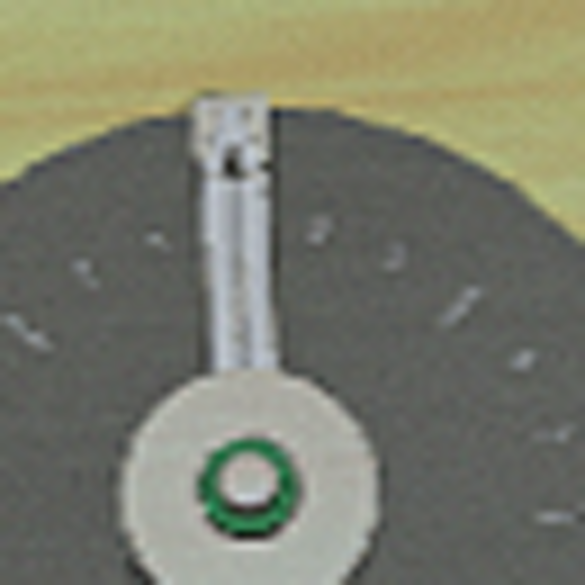

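View pics/zs_5.png

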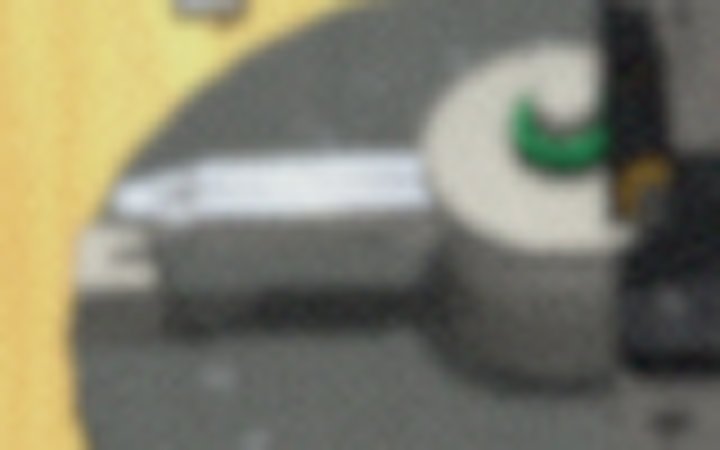

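```bash
cat > ov.py <<'E'
from h import *
import sys
ths=[float(x) for x in sys.argv[2].split(',')]
outs=[]
for c,HT,SS,x0,y0,W,Hh in [('top',(.5796,.0625),.0817,240,150,65,65),('side',(.5753,.0662),.0781,215,212,65,65)]:
    HT=np.array(HT);p=cap(c)
    im=cv2.resize(cv2.cvtColor(p['pixels'],cv2.COLOR_RGB2BGR)[y0:y0+Hh,x0:x0+W],None,fx=6.1,fy=6.1,interpolation=cv2.INTER_CUBIC)
    k=6.1
    def P(x,y,z):
        u,v=proj(p,np.array([x,y,z])); return (int(round(((u-x0+.5)*k-.5)*8)),int(round(((v-y0+.5)*k-.5)*8)))
    for th,col in zip(ths,[(0,0,255),(0,255,255),(255,0,0)]):
        a=th+SS;u=np.array([np.cos(a),np.sin(a)]);n=np.array([-u[1],u[0]])
        pts=np.array([P(*(HT+r*u+o*n),.064) for r,o in[(.04,.01),(.105,.01),(.128,0),(.105,-.01),(.04,-.01)]]); cv2.polylines(im,[pts],False,col,1,shift=3)
    u=np.array([np.cos(SS),np.sin(SS)]);n=np.array([-u[1],u[0]])
    pts=np.array([P(*(HT+(.128+i*.012)*u+j*.012*n),.038) for i,j in[(1,1),(1,-1),(-1,-1),(-1,1)]]);cv2.polylines(im,[pts],True,(0,255,0),1,shift=3)
    outs.append(im)
cv2.imwrite(sys.argv[1],np.hstack(outs))
E
python3 ov.py pics/ov5.png 0
```

```text
(no output)
```

View pics/ov5.png

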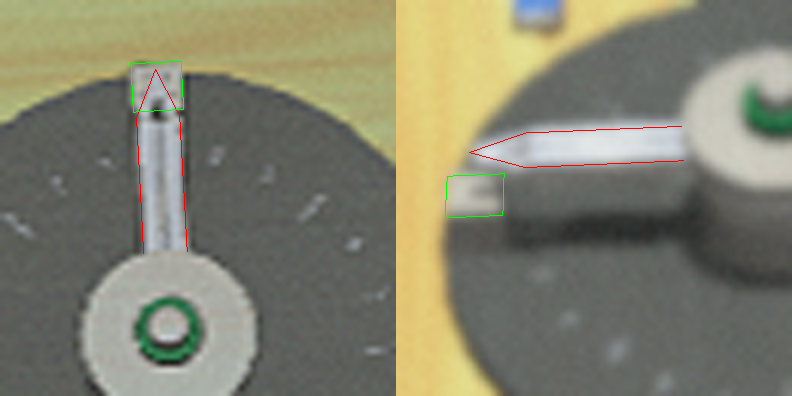

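Run:
```python
from h import *
for c,HT,SS in [('top',(.5796,.0625),.0817),('side',(.5753,.0662),.0781)]:
    A=[]
    p=cap(c); g=p['pixels'].astype(float).mean(2); HT=np.array(HT)
    u=np.array([np.cos(SS),np.sin(SS)]);n=np.array([-u[1],u[0]])
    from scipy.ndimage import map_coordinates as mc
    mids=[];rs=np.arange(.055,.100,.005)
    for r in rs:
        o=np.arange(-.02,.0201,.0005)
        pr=np.array([proj(p,np.append(HT+r*u+x*n,.064)) for x in o]); v=mc(g,[pr[:,1],pr[:,0]],order=1)
        t=(np.percentile(v,10)+np.percentile(v,90))/2+ (10 if c=='side' else 0); on=o[v>t]; mids.append((on.min()+on.max())/2)
    k=np.polyfit(rs,mids,1); print(c,np.round(np.array(mids)*1000,1),'slope',k[0],'at128 mm',np.polyval(k,.128)*1000,'at0',k[1]*1000)
```

```text
top [-0.2 -0.2 -0.2  0.3  0.3  0.   0.5 -0.2 -0.2] slope 0.00416666666666668 at128 mm 0.19305555555557363 at0 -0.34027777777776136
side [-2.  -2.2 -2.  -1.5 -1.5 -1.7 -1.7 -1.7 -2. ] slope 0.005833333333333341 at128 mm -1.5241666666666502 at0 -2.270833333333318
```

The pointer agrees with 0.00 rad in both views (the side camera shows only a parallel calibration offset). Now the lever.

```bash
cat >> h.py <<'E'
PV=np.array([.5935,-.1350])
def levpose(th,gap,r=.055,z=.034):
    a=-np.pi/2+S-th; u=np.array([np.cos(a),np.sin(a)]); n=np.array([-u[1],u[0]])
    p=PV+r*u+n*(.0072+.0125+gap); return (*p,z,a+np.pi)
E
python3 - <<'E'
from h import *
print(levpose(.2,.02))
for r in rows([levpose(.2,.02,z=.2)]): print(r)
E
```

```text
(np.float64(0.626330331442508), np.float64(-0.19435704960133274), 0.034, 1.4507963267948967)
[0.0, 0.02, -79.59, 6.81, 49.62, 1.01]
```

```bash
python3 -m jog '[[0,0,-8,0.7,5,0,0],[0,0,-16,1.4,10,0.2,0],[0,0,-24,2.1,15,0.3,0],[0,0,-32,2.8,20,0.5,0],[0,0,-40,3.4,25,0.6,0],[0,0,-48,4.1,30,0.8,0],[0,0,-56,4.8,35,1,0],[0,0,-64,5.5,40,1,0],[0,0,-72,6.2,45,1,0],[0,0,-79.6,6.8,49.6,1,0]]'
python3 -m jog '[[0,0,0,0,0,0,0],[0,0,0,0,0,0,0],[0,0,0,0,0,0,0],[0,0,0,0,0,0,0],[0,0,0,0,0,0,0],[0,0,0,0,0,0,0],[0,0,0,0,0,0,0],[0,0,0,0,0,0,0],[0,0,0,0,0,0,0],[0,0,0,0,0,0,0]]'
python3 - <<'E'
from h import *
for r in rows([levpose(.2,.02,z=.2),levpose(.2,.02)]): print(r)
E
python3 look.py 6
```

```text
time_s: 12.0
eef_pos: [0.6234, -0.18, 0.2004]
tcp_rot: [0.0, 0.746, 0.666, 0.0]
wrist_force: [1.3, -0.1, -0.1]
gripper_width: 0.0006
time_s: 13.0
eef_pos: [0.6232, -0.1779, 0.2002]
tcp_rot: [0.0, 0.748, 0.664, -0.0]
wrist_force: [0.4, -0.7, 0.3]
gripper_width: 0.0003
[-0.0, 0.01, 0.05, -1.59, 0.5, 0.02]
[-0.0, 0.01, 0.05, -1.59, 0.5, 16.62]
side (array([-0.046,  0.031,  0.075]), np.int64(49))
top (array([-0.08 , -0.028,  0.024]), np.int64(33))
[ 0.62322336 -0.17798867  0.20016479] [-0.18157916 -0.41731192 -0.33956575]
```

View pics/l_6.png

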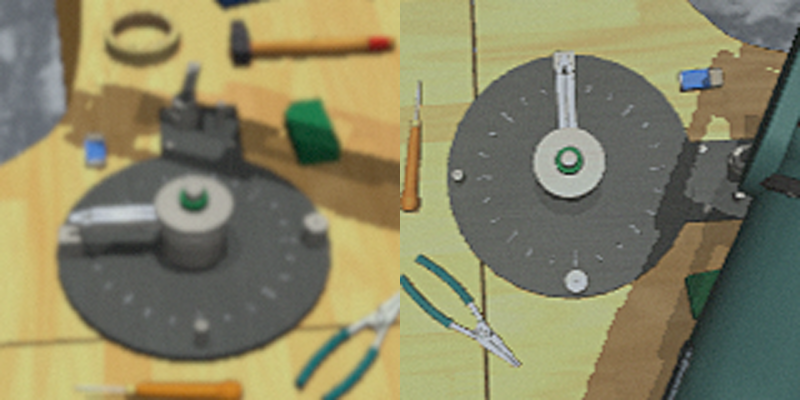

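Pointer unchanged; lever at (190,80) in the left panel, gripper above it. Descend on its far side.

```bash
python3 -m jog '[[0,0,0,-1.6,0.5,0,0],[0,0,0,-1.6,0.5,3,0],[0,0,0,-1.6,0.5,7,0],[0,0,0,-1.6,0.5,11,0],[0,0,0,-1.6,0.5,13.5,0],[0,0,0,-1.6,0.5,15.5,0],[0,0,0,-1.6,0.5,16.6,0],[0,0,0,-1.6,0.5,16.6,0],[0,0,0,-1.6,0.5,16.6,0],[0,0,0,-1.6,0.5,16.6,0]]'
python3 - <<'E'
from h import *
for r in rows([levpose(t,0) for t in (.2,.4,.6,.8,1.,1.2)]): print(r)
E
python3 look.py 7
```

```text
time_s: 14.1
eef_pos: [0.6276, -0.1951, 0.0363]
tcp_rot: [0.002, 0.748, 0.664, 0.001]
wrist_force: [0.1, -0.3, 0.0]
gripper_width: 0.0006
[0.19, 0.06, 0.05, 0.07, -2.13, 0.22]
[0.2, 0.04, 11.51, -0.22, -3.27, 0.21]
[0.2, 0.02, 22.97, -0.27, -4.43, 0.21]
[0.21, 0.0, 34.43, -0.08, -5.58, 0.21]
[0.21, -0.02, 45.89, 0.32, -6.68, 0.2]
[0.21, -0.04, 57.35, 0.94, -7.67, 0.2]
side (array([-0.038,  0.03 ,  0.067]), np.int64(49))
top (array([-0.08 , -0.029,  0.024]), np.int64(33))
[ 0.62737064 -0.19489302  0.03607678] [-0.02184581  0.01781133  0.41786275]
```

View pics/l_7.png

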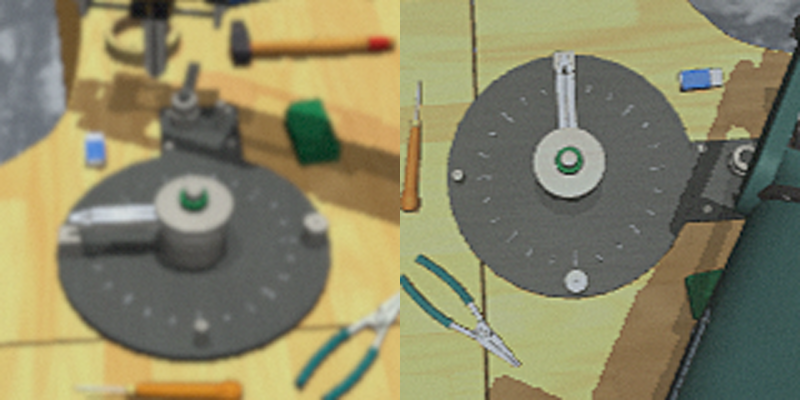

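The finger, at (155,60), stands free on the lever's far side (190,78). Push.

```bash
python3 -m jog '[[0,0,0,0,-1,0,0],[0,0,0,0,-2,0,0],[0,0,6,-0.1,-2.7,0,0],[0,0,11.5,-0.2,-3.3,0,0],[0,0,17.2,-0.2,-3.8,0,0],[0,0,23,-0.3,-4.4,0,0],[0,0,28.7,-0.2,-5,0,0],[0,0,34.4,-0.1,-5.6,0,0],[0,0,40,0.1,-6.1,0,0],[0,0,46,0.3,-6.7,0,0]]'
python3 - <<'E'
from h import *
for r in rows([levpose(t,0) for t in (1.,1.1,1.2,1.3,1.4,1.45,1.5,1.55)]): print(r)
E
python3 look.py 8
```

```text
time_s: 15.2
eef_pos: [0.5606, -0.1839, 0.0354]
tcp_rot: [0.001, 0.949, 0.317, 0.002]
wrist_force: [2.2, -0.3, 0.7]
gripper_width: 0.0002
[0.21, -0.12, -0.36, 0.08, 0.07, 0.14]
[0.21, -0.13, 5.37, -0.09, -0.49, 0.14]
[0.2, -0.14, 11.1, -0.21, -1.06, 0.14]
[0.19, -0.15, 16.83, -0.27, -1.64, 0.14]
[0.19, -0.16, 22.56, -0.27, -2.23, 0.13]
[0.18, -0.16, 25.42, -0.25, -2.52, 0.13]
[0.18, -0.17, 28.29, -0.21, -2.81, 0.13]
[0.17, -0.17, 31.15, -0.16, -3.1, 0.13]
side (array([-0.036,  0.03 ,  0.082]), np.int64(49))
top (array([-0.081, -0.029,  0.024]), np.int64(33))
[ 0.55993921 -0.18345049  0.03535703] [1.31847526 0.30163145 2.07249211]
```

View pics/l_8.png

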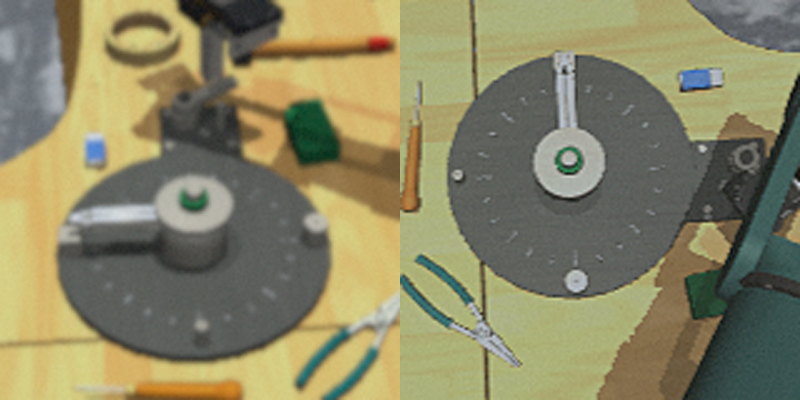

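The lever now slants towards (230,85), about 1 rad; the pointer hasn't moved. Continue.

```bash
python3 -m jog '[[0,0,3,0,-0.2,0,0],[0,0,6,-0.1,-0.5,0,0],[0,0,9,-0.2,-0.8,0,0],[0,0,12,-0.2,-1.1,0,0],[0,0,15,-0.2,-1.4,0,0],[0,0,18,-0.3,-1.8,0,0],[0,0,21,-0.3,-2.1,0,0],[0,0,24,-0.2,-2.4,0,0],[0,0,25.5,-0.2,-2.55,0,0],[0,0,25.5,-0.2,-2.55,0,0]]'
python3 look.py 9
```

```text
time_s: 16.3
eef_pos: [0.5431, -0.165, 0.0351]
tcp_rot: [0.001, 0.995, 0.102, 0.0]
wrist_force: [-1.6, -1.6, 4.8]
gripper_width: 0.0003
side (array([-0.048,  0.032,  0.068]), np.int64(48))
top (array([-0.079, -0.009,  0.024]), np.int64(31))
[ 0.54312684 -0.1649779   0.0350466 ] [-2.26393861 -2.7303743   5.51039172]
```

View pics/l_9.png

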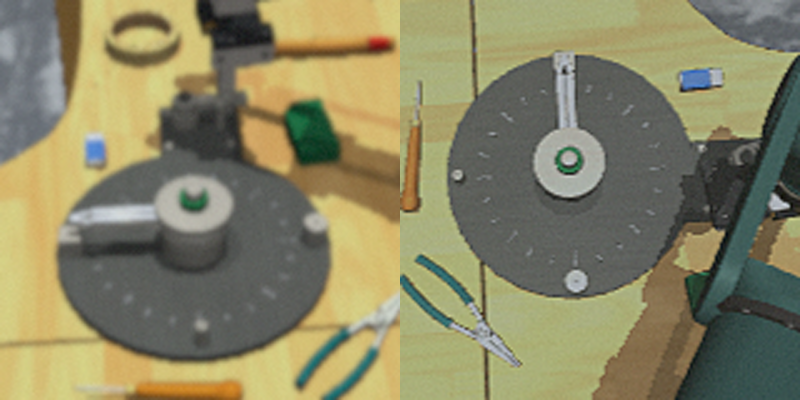

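```bash
python3 -m jog '[[0,0,1,0,-0.1,0,0],[0,0,2,0,-0.2,0,0],[0,0,3,0,-0.3,0,0],[0,0,3,0,-0.35,0,0],[0,0,3,0,-0.4,0,0],[0,0,3,0,-0.4,0,0],[0,0,3,0,-0.4,0,0],[0,0,3,0,-0.4,0,0],[0,0,3,0,-0.4,0,0],[0,0,3,0,-0.4,0,0]]'; python3 look.py 10
```

```text
time_s: 17.4
eef_pos: [0.542, -0.1629, 0.0351]
tcp_rot: [0.002, 0.997, 0.076, -0.0]
wrist_force: [-3.0, -6.0, 5.7]
gripper_width: 0.0002
side (array([-0.047,  0.029,  0.066]), np.int64(49))
top (array([-0.081, -0.029,  0.024]), np.int64(33))
[ 0.54196385 -0.16290771  0.03514814] [-1.36496196 -5.03422965  4.31430588]
```

```bash
python3 -m jog '[[0,0,0,0,-0.1,0,0],[0,0,0,0,-0.2,0,0],[0,0,0,0,-0.3,0,0],[0,0,0,0,-0.4,0,0],[0,0,0,0,-0.5,0,0],[0,0,0,0,-0.5,0,0],[0,0,0,0,-0.5,0,0],[0,0,0,0,-0.5,0,0],[0,0,0,0,-0.5,0,0],[0,0,0,0,-0.5,0,0]]'; python3 -c "
from h import *
print(levpose(1.5,0))"
```

```text
time_s: 18.5
eef_pos: [0.5419, -0.1624, 0.0354]
tcp_rot: [0.007, 0.997, 0.076, 0.0]
wrist_force: [-1.3, -16.1, 2.2]
gripper_width: 0.0005
(np.float64(0.5420835948004157), np.float64(-0.16273884057332164), 0.034, 0.15079632679489663)
```

Firm stop: 16 N with only 0.5 mm of motion, and the finger is exactly where 1.5 rad predicts. Back off, raise, look.

```bash
python3 -m jog '[[0,0,0,0,0.5,0,0],[0,0,0,0,1.5,0,0],[0,0,0,0,2.5,0,0],[0,0,0,0,3,0,0],[0,0,0,0,3,-3,0],[0,0,0,0,3,-7,0],[0,0,0,0,3,-11,0],[0,0,0,0,3,-15,0],[0,0,0,0,3,-17,0],[0,0,0,0,3,-17,0]]'
python3 -m jog '[[0,0,0,-4,3,0,0],[0,0,0,-8,6,0,0],[0,0,0,-12,9,0,0],[0,0,0,-16,12,0,0],[0,0,0,-20,15,0,0],[0,0,0,-20,19,0,0],[0,0,0,-20,22,0,0],[0,0,0,-20,22,0,0],[0,0,0,-20,22,0,0],[0,0,0,-20,22,0,0]]'
python3 look.py 11; python3 ov.py pics/ov11.png 0
python3 - <<'E'
from h import *
a=cv2.imread('pics/top_11.png')[140:290,180:430]; cv2.imwrite('pics/t11z.png',cv2.resize(a,None,fx=3.2,fy=3.2,interpolation=cv2.INTER_CUBIC))
E
```

```text
time_s: 19.5
eef_pos: [0.548, -0.1857, 0.2083]
tcp_rot: [0.002, 0.997, 0.076, 0.003]
wrist_force: [0.2, -0.2, 0.4]
gripper_width: 0.0006
time_s: 20.5
eef_pos: [0.3816, -0.4314, 0.203]
tcp_rot: [-0.001, 0.997, 0.076, -0.001]
wrist_force: [0.1, -0.3, 0.3]
gripper_width: 0.0006
side (array([-0.036,  0.033,  0.076]), np.int64(49))
top (array([-0.081, -0.03 ,  0.024]), np.int64(34))
[ 0.38188235 -0.43151687  0.2040342 ] [ 0.14017688  0.32726483 -0.11842011]
```

View pics/t11z.png

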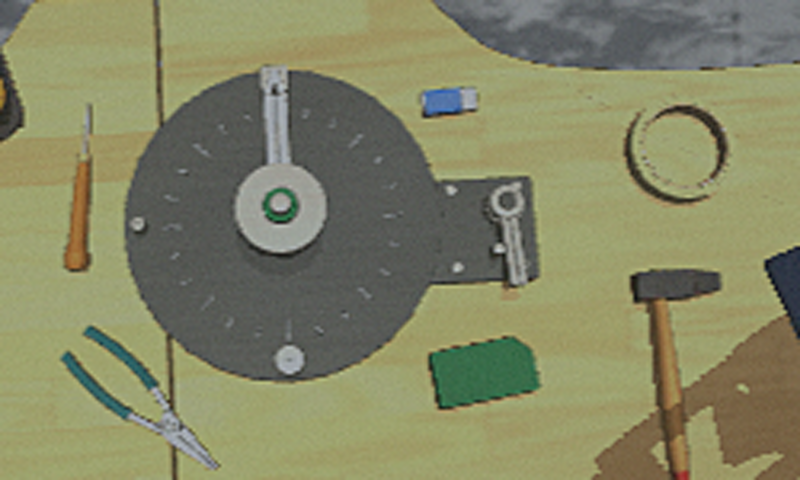

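View pics/ov11.png

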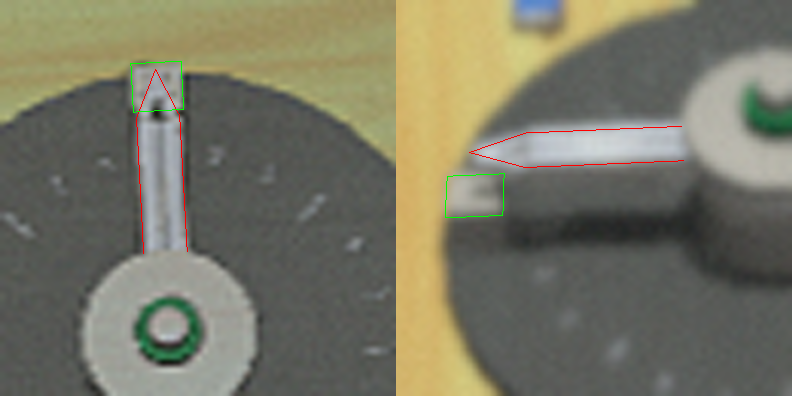

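View pics/l_11.png

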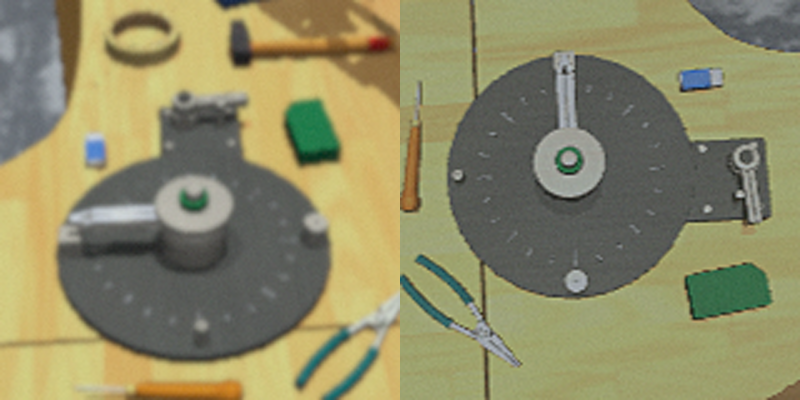

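Pictures: the lever lies from (507,200) to (517,283), touching the stop pin at (499,248). The pointer still lies on the 0-rad outline over the square post. Nothing else has moved and the robot is clear.

```bash
python3 -c "
from workcell import env
print(env.sign_off())"
```

```text
the job is handed in; nothing more can be done
None
```

The stand is set and the job is handed in. I pushed the pointer arm clockwise with the shut fingertip until its tip stood over the square index post. After that I pushed the clamp lever round against its stop pin. It took about 20.5 s of the 64 s allowed.

**Pointer:** in the top camera, a line fitted along the arm put the tip within about 0.2 mm of the post's middle, at an angle of about 0.00 rad. I made this measurement before the lever push. The final overlay looked the same.

**Lever:** it met a firm stop, with 16 N of push for only about 0.5 mm of movement. The finger was where I calculated it should be for 1.5 rad, and the last picture shows the lever lying against the stop pin.

**Loose items and gripper:** the loose tools and materials near the stand looked unmoved in the pictures. The gripper was well clear, with no contact force, when I handed in.

**Where checks disagreed:**
- The side camera showed the pointer about 1.5–2 mm to one side along its whole length. I took that as the camera's calibration offset, because the direction was the same.
- The coarse angle estimates from the depth data (about −0.03 from the top, +0.03 from the side) scattered around zero. I relied on the fitted line instead.

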